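# Move the bench magnifier's telescoping boom over the circuit board

## Task

The bench magnifier's telescoping boom is locked in its middle hole. Press its spring button pin flush and slide the outer tube along the bar, toward whichever side brings the lens over the circuit board, until the pin pops out again through the next hole; then let go. Do not force the tube against the pin, neither while it is still locked nor once it has clicked in, and leave the things lying around where they are.

Things in the scene. Friction and masses are not known exactly. Their poses are not given: they have to be found in the camera images.
- pin_face (a point): outer tip of the round steel button pin, 10 mm in diameter, tip tapered over 4 mm, in the side of a fixed level bar; it never moves along the bar. Axes: x along the bar away from the column (to the lens), y the way the pin points (level), z up. 110 mm above the bench. Out, it is 17 mm from the bar's centre line, 4 mm proud of the tube's side. A pad squarely over it in a grip across the tube presses it flush.
- pin (a joint): how far the pin is pressed in, m: 0 out through a hole (locked); 0.004 flush with the tube's side, when the hole's edge can push its tapered tip further in as the tube slides (takes about 10 N along the tube); 0.007 held down inside the tube between holes. Spring 3 N at 0, 5 N flush, 7 N at 0.007; a 20 to 30 N grip across the tube over the pin is ample.
- tube_mid (a point): centre of the sliding level aluminium square tube, 26 x 26 mm, 190 mm long, 110 mm above the bench, at its middle hole, on its centre line. x along the tube to the lens, z up. On the pin's side it has three 12 mm holes: the middle one, the others each 45 to 70 mm from it on either side, not drilled to measure nor evenly: feel for the click.
- tube (a joint): how far the tube has slid, m: 0 locked in the middle hole, positive away from the column (lens outwards), negative towards the column; stops at 0.078 either way. With the pin down it slides with about 2 to 4 N of friction. Play in a hole is 1 mm either way. Pressing the tube against the pin with more than 15 N spoils it: stop at the first rise of force at the click.
- lens (a point): centre of the magnifier lens, a level clear disc 60 mm across in a black ring, carried by the tube 160 mm from its centre along its x, 110 mm above the bench.
- board_mid (a point): centre of the green circuit board, 48 x 62 mm, in a grey holder fixed to the bench, 20 mm above it. It is under the boom's line where the lens comes when the tube is locked in one of its other two holes: 35 to 75 mm further out than the lens is at the start, or as much nearer the column; it was set down by eye, up to 15 mm off, so the hole, not the board, says where to stop. A round tip cleaner (58 mm across) stands at the other place.
- tape: wide roll of tape lying flat, 84 mm across, 22 mm high; a bystander, to be left alone. Origin under its centre.
- black_tape: small thick-walled roll of tape lying flat, 60 mm across, 18 mm high; a bystander, to be left alone. Origin under its centre.
- glue: glue bottle, 28 mm across, 75 mm high; a bystander, to be left alone. Origin under its centre.
- driver: screwdriver lying flat, 160 mm long; a bystander, to be left alone. Origin under its centre.
- pliers: pliers lying flat, 135 mm long, 14 mm high; a bystander, to be left alone. Origin under its centre.
- spool: empty grey spool, 48 mm across, 28 mm high; a bystander, to be left alone. Origin under its centre.
- flux_jar: small jar, 44 mm across, 40 mm high; a bystander, to be left alone. Origin under its centre.

How it is judged (in metres and radians):
On the way, in this order (a step that is already met when the one before it is completed fails the run):
1. the button pin is pressed in and the tube has been slid off its middle hole (value of joint pin above 0.0055 m and (value of joint tube above 0.015 m or value of joint tube below -0.015 m)), for 0.05 s.
2. the pin has popped out through the hole that puts the lens over the circuit board (value of joint pin below 0.0015 m and horizontal distance between lens and board_mid below 0.02 m), for 0.2 s.
At the end, for the whole second after the job is handed in: The tube is locked in the hole on the circuit board's side: the pin is out again (pressed in less than 1.5 mm), the lens centre is within 20 mm (seen from above) of the board's centre, and the tube is at rest (all of step 2 and velocity of joint tube between -0.005 and 0.005 m/s); the robot touches nothing.
It fails at once if the tube is forced against the pin with more than 16 N (contact force between pin and tube above 16 N).
It fails at once if something lying around is shifted by more than 20 mm (distance of any of tape, black_tape, glue, driver, pliers, spool, flux_jar from where it was at the start of the episode above 0.02 m).
It also fails if it takes over 35 s, if anything falls off the work surface, if the arm or the gripper's body presses on something with over 40 N, if the wrist force passes 120 N, or if a joint passes its speed limit or range.

## Robot

A 6-joint arm with a two-finger parallel gripper is mounted at the origin on the work surface. World frame = base frame: x ahead of the robot, y to its left, z up, the work surface at z = 0. Lengths are in mm, angles in rad, forces in N, time in s.
With the tool pointing down it reaches from about 425 to 950 mm from the base axis. Payload 3.5 kg.
Tool frame: the origin (TCP) lies midway between the tips of the shut fingers; the grasp point (between the pads) lies 19 mm behind it; z points along the fingers, y is the direction in which the jaws open and shut (so a half turn about z gives the same grasp; the last joint's range is limited). The gripper opens to 85 mm and grips with 20 to 120 N. Pads are 22 mm wide; open, the fingers measure 114 mm over their backs; the gripper's body (76 mm by 85 mm) begins 54 mm behind the grasp point. The pads swing forward as they close: fully open they stand 13 mm farther back than shut.
Start: joints at [1.038, 0.286, 1.577, -0, 1.279, -0.15], TCP at [252.089, 626.145, 231.325] pointing down, gripper open.
Joint ranges: [-2.77, 2.77], [-0.9, 2.22], [0.21, 2.48], [-1.53, 4.67], [0.24, 2.81], [-2.84, 2.84]. Speed limits (rad/s): [2.79, 2.79, 3.14, 3.14, 3.14, 3.14].

## Interface

Orientations are given as a unit quaternion [w, x, y, z].
In Python, from rig import arm gives the robot as it stands.
- The arm moves only by the shell command python3 -m inch 'ROWS' [FORCE]. ROWS is JSON, a list of rows, each a list of 3 entries, a list of its own where there are three numbers: the finger opening in mm, from 0 to 85.4, then the shift along the tool's x, y, z in units of 0.03 m (1.0 is 0.03 m), then the turn, a rotation vector about the tool's x, y, z in units of 4 degrees (1.0 is 4 degrees). In form: [[claw, [tx, ty, tz], [rx, ry, rz]], ...]. A call has 1 to 12 rows; each row shifts and turns the commanded pose from where the row before left it, along the tool's axes as they then stand; what a row does not reach is not made up. A row lasts 1/10 s, in which the tool goes at most 50 mm and 8.59 degrees, less where a joint would pass 70% of its speed; a pose out of reach is approached as far as the arm can. A call with a number of a shift or a turn outside -1 to 1 is refused whole. A call with a gripper value outside its range is refused whole. The fingers move at their own pace and stop on an object; FORCE is the grip in N (left out, the last holds). Time passes only in rows, so rows that do not move let the fingers close. It gives the time, the measured TCP pose, the force and the opening at its end, in the units of the state.
- arm.read_state(): the state, without advancing time (a new reading comes with each control period).
- arm.camera(name): name is "scene" or "top"; returns the picture (420x560x3 uint8, red, green, blue); there is no depth.
- arm.get_calibration(name): a dict with "fx", "fy", "cx", "cy" (pixels), "k1" (the pictures are not rectified: a ray, as slopes to the right and down, at radius r is drawn at 1 + k1 r^2 times it, then the intrinsics apply), "extrinsics" (4x4, takes a point from camera to world coordinates). Camera axes: x right, y up, looking along -z (the intrinsics and any distortion apply to the point x, -y, -z); pixel columns grow to the right and rows downward; lengths in mm; the calibration is good to about 2 mm. A picture is of the moment at which its call begins. get_calibration takes no time and is no camera call.
- arm.finish_job(): hands the job in, once; it reports no verdict.
The state is a dict: "t": time; "qpos": joint angles; "joint_velocities": joint speeds; "joint_torque": joint torques, N m; "eef_pos": TCP position; "eef_rot": TCP orientation; "force": force on the tool from outside, world axes, zero at the start; "torque": the same for the moment, N m; "grip_width": finger opening in mm.
Only numpy, scipy, OpenCV 4.12 (cv2) and the standard library are available. Lean on these libraries where they do the work, as an engineer would, in place of code of your own. Each camera call takes 0.05 s, during which the arm holds its last target. There are 200 camera calls.

## Working session

There is one attempt and no reset: what is moved stays moved. The work goes in short steps, Python scripts to look and compute and a shell command to move; the robot and the scene stay as the last step left them, time stands still between calls to the robot, and variables do not carry over. Pictures are saved under pics/ and viewed, about 8 in all and at most 12, crops included, and the job is handed in when it is done.

```bash
mkdir -p pics; cat > h.py <<'E'
import numpy as np, cv2
from rig import arm
def px2w(name,u,v,z):
    c=arm.get_calibration(name); a=np.array([(u-c['cx'])/c['fx'],(v-c['cy'])/c['fy']])
    p=a.copy()
    for _ in range(20): p=a/(1+c['k1']*(p@p))
    E=np.array(c['extrinsics']); d=E[:3,:3]@np.array([p[0],-p[1],-1]); o=E[:3,3]
    return o+d*(z-o[2])/d[2]
def w2px(name,P):
    c=arm.get_calibration(name);E=np.array(c['extrinsics']);q=E[:3,:3].T@(np.array(P,float)-E[:3,3])
    s=np.array([q[0],-q[1]])/-q[2]; s=s*(1+c['k1']*(s@s)); return s*[c['fx'],c['fy']]+[c['cx'],c['cy']]
def snap(name,f,box=None,k=1):
    im=arm.camera(name)
    if box: x0,y0,x1,y1=box; im=cv2.resize(im[y0:y1,x0:x1],None,fx=k,fy=k,interpolation=cv2.INTER_CUBIC)
    cv2.imwrite('pics/'+f,im[:,:,::-1])
E
python3 - <<'E'
from h import *
print(arm.read_state())
for n in('top','scene'):
    snap(n,n+'1.png'); print(np.array(arm.get_calibration(n)['extrinsics']).round(2))
E
```

```text
{'t': 0.0, 'qpos': array([ 1.03801213e+00,  2.87211664e-01,  1.57817392e+00, -5.49562103e-06,
        1.27857980e+00, -1.50004152e-01]), 'joint_velocities': array([ 0.00127482, -0.00032806,  0.00112106,  0.00057818,  0.0005523 ,
        0.00106588]), 'joint_torque': array([-5.73783564e-04, -4.05978763e+01, -2.92630523e+01, -1.53529345e-04,
        5.88890776e-03,  2.09003588e-06]), 'eef_pos': array([251.75482756, 625.5922883 , 229.91816395]), 'eef_rot': array([-3.94718100e-04,  1.90222806e-01,  9.81740229e-01, -1.11878006e-03]), 'force': array([-0.02151426, -0.84660748,  0.54109721]), 'torque': array([ 0.0602286 , -0.0303997 ,  0.02167176]), 'grip_width': 85.35234157398578}
[[ 2.00000e-02  9.90000e-01 -1.40000e-01  4.40370e+02]
 [-1.00000e+00  2.00000e-02 -1.00000e-02  1.14200e+01]
 [-1.00000e-02  1.40000e-01  9.90000e-01  1.02007e+03]
 [ 0.00000e+00  0.00000e+00  0.00000e+00  1.00000e+00]]
[[ 8.2000e-01 -4.7000e-01  3.3000e-01  7.8896e+02]
 [ 5.7000e-01  6.8000e-01 -4.6000e-01 -2.9228e+02]
 [-1.0000e-02  5.6000e-01  8.3000e-01  6.8685e+02]
 [ 0.0000e+00  0.0000e+00  0.0000e+00  1.0000e+00]]
```

View pics/top1.png

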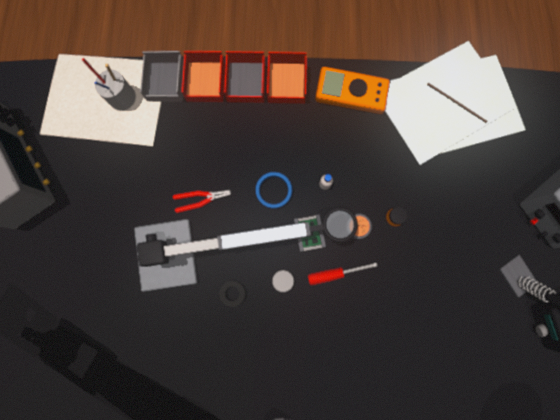

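View pics/scene1.png

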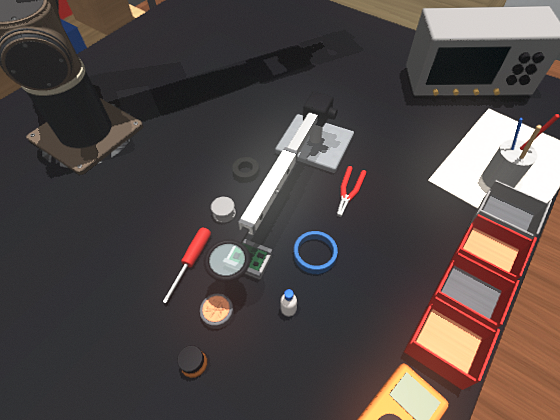

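The top view shows the column at (152,250), the tube from (220,241) to (307,230), the lens at (340,225), the green board at (310,233) and the orange tip cleaner at (361,226). The board is on the column side, so the tube must slide negative, towards the column. Next I need the pin, so I'm taking closer crops.

```bash
python3 - <<'E'
from h import *
snap('top','top2.png',(200,190,380,310),4.4)
snap('scene','scene2.png',(200,90,340,290),4)
E
```

```text
(no output)
```

View pics/top2.png

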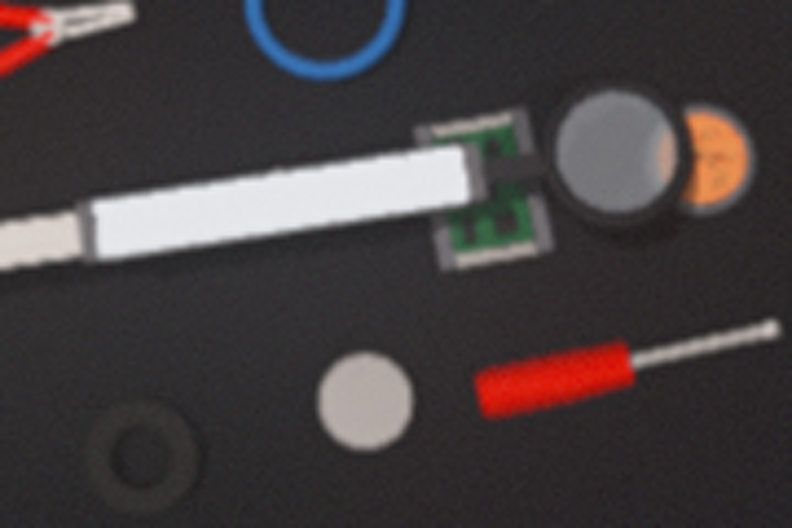

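View pics/scene2.png

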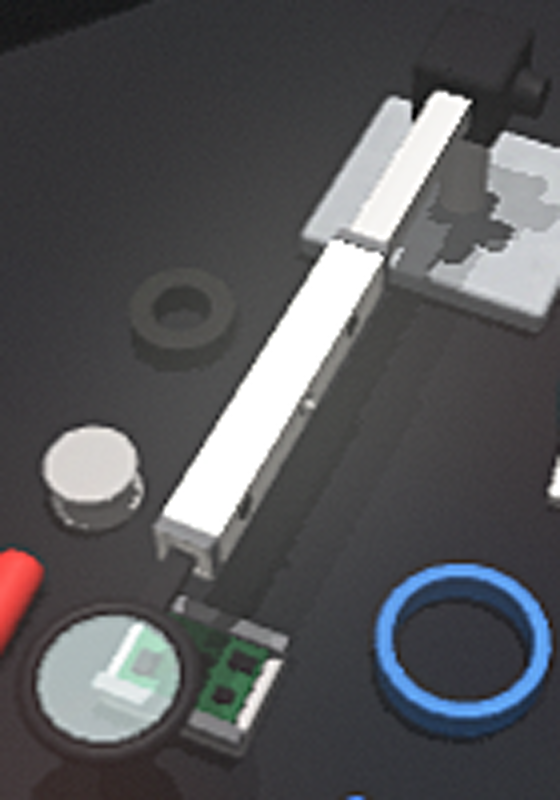

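The scene crop shows the pin at (310,403), on the far side of the tube. The two other holes are at (350,325) and (245,503), and the lens-side one is mine. I'll compute positions from these.

```bash
python3 - <<'E'
from h import *
T=lambda u,v,z:px2w('top',200+u/4.4-.4,190+v/4.4-.4,z)
S=lambda u,v,z:px2w('scene',200+u/4-.4,90+v/4-.4,z)
L=(T(90,203,123)+T(97,260,123))/2;R=(T(463,147,123)+T(472,204,123))/2
C=(L+R)/2;d=(R-L);print('ends',L,R,np.linalg.norm(d),'widths',np.linalg.norm(T(90,203,123)-T(97,260,123)))
d/=np.linalg.norm(d); print('C',C,'d',d,'ang',np.degrees(np.arctan2(d[1],d[0])))
n=np.array([-d[1],d[0],0])
for nm,p in dict(lens=T(617,152,110),board=T(484,188,20),pin=S(310,403,110),h1=S(350,325,110),h2=S(245,503,110),jar=T(366,401,40),tape=T(325,10,22), pinTop=T(281,172,110)).items():
    q=p-C; print(nm,p.round(1),'along',(q@d).round(1),'perp',(q@n).round(1))
s=arm.read_state(); from scipy.spatial.transform import Rotation as Ro
print(Ro.from_quat(s['eef_rot'][[1,2,3,0]]).as_matrix().round(3))
E
```

```text
ends [496.41339488 139.01472617 123.        ] [526.56991954 -34.29087989 123.        ] 175.90977537631485 widths 26.786894332160635
C [511.49165721  52.36192314 123.        ] d [ 0.17143177 -0.98519599  0.        ] ang -80.12892420761895
lens [ 540.5 -105.6  110. ] along 160.6 perp 1.5
board [530.1 -48.2  20. ] along 102.3 perp 1.1
pin [529.1  54.4 110. ] along 1.0 perp 17.7
h1 [517.9 102.8 110. ] along -48.6 perp 15.0
h2 [537.5  -6.5 110. ] along 62.4 perp 15.5
jar [419.7  10.5  40. ] along 25.5 perp -97.6
tape [621.6  36.5  22. ] along 34.5 perp 105.7
pinTop [527.5  53.1 110. ] along 2.0 perp 15.9
[[-0.928  0.374 -0.001]
 [ 0.374  0.928 -0.001]
 [ 0.    -0.001 -1.   ]]
```

The measurements agree with what was given: pin offset 17.7 mm (17 expected), lens 160.6 mm from the middle, slide about 58–61 mm towards the column. I'm moving above the pin first.

```bash
python3 -m inch '[[85,[-0.95,-0.91,0],[0,0,0]],[85,[-0.95,-0.91,0],[0,0,0]],[85,[-0.95,-0.91,0],[0,0,0]],[85,[-0.95,-0.91,0],[0,0,0]],[85,[-0.95,-0.91,0],[0,0,0]],[85,[-0.95,-0.91,0],[0,0,0]],[85,[-0.95,-0.91,0],[0,0,0]],[85,[-0.95,-0.91,0],[0,0,0]],[85,[-0.95,-0.91,0],[0,0,0]],[85,[-0.95,-0.91,0],[0,0,0]],[85,[-0.95,-0.91,0],[0,0,0]],[85,[-0.95,-0.91,0],[0,0,0]]]' 25
python3 -m inch '[[85,[-0.95,-0.91,0],[0,0,1]],[85,[0,0,0],[0,0,1]],[85,[0,0,0],[0,0,1]],[85,[0,0,0],[0,0,1]],[85,[0,0,0],[0,0,1]],[85,[0,0,0],[0,0,1]],[85,[0,0,0],[0,0,1]],[85,[0,0,0],[0,0,1]],[85,[0,0,0],[0,0,1]],[85,[0,0,0],[0,0,1]],[85,[0,0,0],[0,0,1]],[85,[0,0,0],[0,0,1]]]'
python3 -m inch '[[85,[0,0,0],[0,0,1]],[85,[0,0,0],[0,0,1]],[85,[0,0,0],[0,0,0.5]],[85,[0,0,0],[0,0,0]]]'
cat > go.py <<'E'
from h import *; from scipy.spatial.transform import Rotation as Ro
s=arm.read_state();R=Ro.from_quat(s['eef_rot'][[1,2,3,0]]).as_matrix()
print(s['t'],s['eef_pos'].round(1),R[:,1].round(3),'tooly deg',np.degrees(np.arctan2(R[1,1],R[0,1])).round(2),'q6',s['qpos'][5].round(2),'F',s['force'].round(2))
print('units to pin', (R.T@(np.array([511.9,51.2,89])-s['eef_pos'])/30).round(3))
E
python3 go.py
```

```text
t: 1.4
eef_pos: [447.2, 193.0, 231.3]
eef_rot: [0.0, 0.19, 0.982, 0.0]
force: [0.6, 0.6, -0.4]
grip_width: 84.9
t: 2.6
eef_pos: [463.0, 158.5, 231.1]
eef_rot: [-0.0, 0.574, 0.819, -0.0]
force: [0.3, -0.6, -0.0]
grip_width: 84.6
t: 3.0
eef_pos: [463.0, 158.5, 231.2]
eef_rot: [-0.0, 0.642, 0.766, -0.0]
force: [-0.4, -0.4, -0.0]
grip_width: 85.1
3.0 [463.  158.5 231.2] [ 0.985  0.175 -0.   ] tooly deg 10.07 q6 -0.05 F [-0.37 -0.39 -0.01]
units to pin [-3.807  0.979  4.739]
```

```bash
python3 -m inch '[[85,[-0.95,0.245,0],[0,0,0]],[85,[-0.95,0.245,0],[0,0,0]],[85,[-0.95,0.245,0],[0,0,0]],[85,[-0.95,0.245,0],[0,0,0]],[85,[0,0,0.8],[0,0,0]],[85,[0,0,0.8],[0,0,0]],[75,[0,0,0.8],[0,0,0]],[60,[0,0,0.8],[0,0,0]],[50,[0,0,0.8],[0,0,0]],[45,[0,0,0.72],[0,0,0]],[45,[0,0,0],[0,0,0]]]' 25
python3 go.py; python3 - <<'E'
from h import *
snap('scene','s3.png',(210,80,340,220),4.2)
snap('top','t3.png',(200,180,340,280),5)
E
```

```text
t: 4.1
eef_pos: [509.3, 51.6, 86.3]
eef_rot: [-0.003, 0.642, 0.767, -0.002]
force: [-0.7, 0.3, -0.4]
grip_width: 45.0
4.1 [509.3  51.6  86.3] [ 0.984  0.175 -0.007] tooly deg 10.1 q6 -0.27 F [-0.67  0.32 -0.42]
units to pin [-0.03   0.083 -0.091]
```

View pics/s3.png

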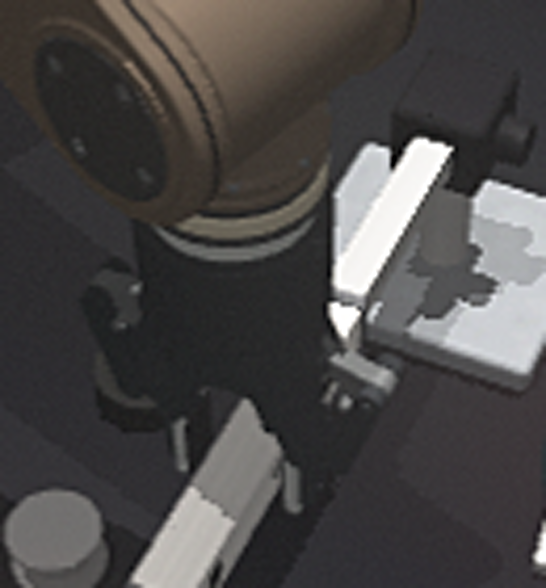

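View pics/t3.png

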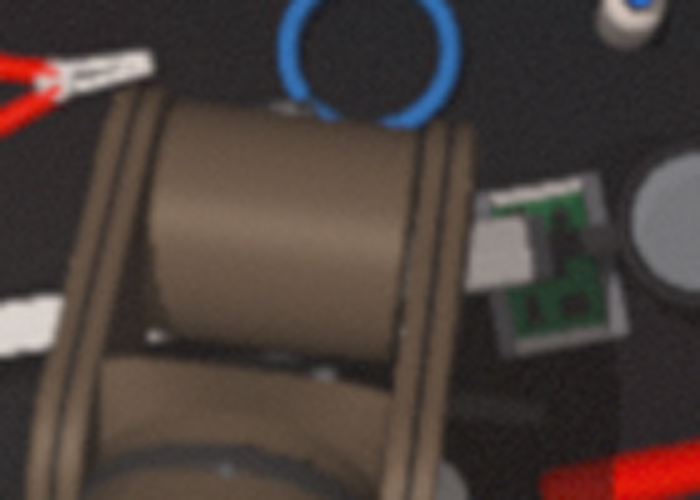

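The scene view shows the fingers straddling the tube, with the hole on the lens side at about (215,570) and clear of them. I'm centring and then closing.

```bash
python3 -m inch '[[42,[0,0,0],[0,0,0]],[42,[0,0,0],[0,0,0]]]' 25; python3 go.py
```

```text
t: 4.4
eef_pos: [513.3, 51.4, 91.4]
eef_rot: [0.001, 0.642, 0.767, 0.001]
force: [-0.0, 0.3, 0.1]
grip_width: 41.8
4.4 [513.3  51.4  91.4] [0.985 0.175 0.003] tooly deg 10.08 q6 -0.27 F [-0.01  0.33  0.11]
units to pin [ 0.003 -0.046  0.08 ]
```

```bash
python3 -m inch '[[38,[0,-0.04,0.09],[0,0,0]],[36,[0,0,0],[0,0,0]],[33,[0,0,0],[0,0,0]],[33,[0,0,0],[0,0,0]]]' 25; python3 go.py; python3 -m inch '[[30,[0,0,0],[0,0,0]],[28,[0,0,0],[0,0,0]]]' 25
```

```text
t: 4.8
eef_pos: [512.3, 51.2, 88.1]
eef_rot: [0.001, 0.642, 0.766, 0.001]
force: [3.3, 1.6, 1.1]
grip_width: 33.6
4.8 [512.3  51.2  88.1] [0.985 0.175 0.004] tooly deg 10.06 q6 -0.27 F [3.3  1.56 1.08]
units to pin [ 0.003 -0.014 -0.032]
t: 5.0
eef_pos: [513.2, 51.3, 88.1]
eef_rot: [0.002, 0.642, 0.766, 0.002]
force: [7.3, 1.8, 0.3]
grip_width: 28.1
```

```bash
python3 -m inch '[[24,[0,0.03,0],[0,0,0]],[20,[0,0,0],[0,0,0]],[20,[0,0,0],[0,0,0]]]' 25; python3 go.py
```

```text
t: 5.3
eef_pos: [514.2, 51.5, 88.3]
eef_rot: [0.002, 0.642, 0.766, 0.002]
force: [7.7, 1.3, 1.0]
grip_width: 25.3
5.3 [514.2  51.5  88.3] [0.985 0.175 0.006] tooly deg 10.07 q6 -0.27 F [7.67 1.26 0.97]
units to pin [ 0.004 -0.077 -0.022]
```

```bash
cat > st.py <<'E'
from h import *; from scipy.spatial.transform import Rotation as Ro
s=arm.read_state();R=Ro.from_quat(s['eef_rot'][[1,2,3,0]]).as_matrix()
print('t',round(s['t'],2),'slid',((s['eef_pos']-[514.2,51.5,88.3])@R[:,0]).round(2),'Ftool',(R.T@s['force']).round(2),'w',s['grip_width'].round(2),s['eef_pos'].round(1))
E
python3 -m inch '[[20,[0,0.04,0],[0,0,0]],[20,[0.03,0,0],[0,0,0]],[20,[0.03,0,0],[0,0,0]]]' 25 >/dev/null; python3 st.py
```

```text
Traceback (most recent call last):
  File "st.py", line 3, in <module>
    print('t',round(s['t'],2),'slid',((s['eef_pos']-[514.2,51.5,88.3])@R[:,0]).round(2),'Ftool',(R.T@s['force']).round(2),'w',s['grip_width'].round(2),s['eef_pos'].round(1))
                                                                                                                              ^^^^^^^^^^^^^^^^^^^^^
AttributeError: 'float' object has no attribute 'round'
```

```bash
sed -i "s/s\['grip_width'\].round(2)/round(s['grip_width'],2)/" st.py; python3 st.py
```

```text
t 5.6 slid 0.98 Ftool [-4.    2.6  -4.48] w 25.53 [514.   52.5  88.3]
```

```bash
python3 -m inch '[[20,[0.03,0,0],[0,0,0]],[20,[0.02,0,0],[0,0,0]]]' 25 >/dev/null; python3 st.py
```

```text
t 5.8 slid 2.32 Ftool [-5.03  3.3  -4.41] w 26.11 [513.8  53.8  88.3]
```

```bash
python3 -m inch '[[20,[0.03,0,0],[0,0,0]],[20,[0.03,0,0],[0,0,0]]]' 25 >/dev/null; python3 st.py
```

```text
t 6.0 slid 3.33 Ftool [-8.41  1.98 -3.96] w 25.09 [513.6  54.8  88.3]
```

```bash
python3 -m inch '[[20,[0.02,0,0],[0,0,0]],[20,[0.02,0,0],[0,0,0]]]' 25 >/dev/null; python3 st.py
```

```text
t 6.2 slid 3.89 Ftool [-9.11  2.1  -4.93] w 25.61 [513.5  55.3  88.3]
```

```bash
python3 -m inch '[[20,[0.03,0,0],[0,0,0]],[20,[0.02,0,0],[0,0,0]]]' 25 >/dev/null; python3 st.py
```

```text
t 6.4 slid 4.99 Ftool [-11.54   2.19  -3.99] w 25.6 [513.3  56.4  88.3]
```

```bash
python3 -m inch '[[20,[0.02,0,0],[0,0,0]],[20,[0.02,0,0],[0,0,0]]]' 25 >/dev/null; python3 st.py
```

```text
t 6.6 slid 5.93 Ftool [-11.42   2.23  -4.  ] w 25.53 [513.1  57.3  88.3]
```

Force has levelled at 11.4 N while the tube advances, so the pin is camming in. Continuing.

```bash
python3 -m inch '[[20,[0.03,0,0],[0,0,0]],[20,[0.03,0,0],[0,0,0]]]' 25 >/dev/null; python3 st.py
```

```text
t 6.8 slid 9.87 Ftool [-3.42  3.16 -4.97] w 25.69 [512.4  61.2  88.3]
```

```bash
python3 -m inch '[[20,[0.1,0,0],[0,0,0]],[20,[0.15,0,0],[0,0,0]],[20,[0.15,0,0],[0,0,0]],[20,[0.15,0,0],[0,0,0]],[20,[0.15,0,0],[0,0,0]],[20,[0.15,0,0],[0,0,0]],[20,[0.15,0,0],[0,0,0]],[20,[0.15,0,0],[0,0,0]],[20,[0.1,0,0],[0,0,0]],[20,[0.05,0,0],[0,0,0]],[20,[0,0,0],[0,0,0]]]' 25 >/dev/null; python3 st.py
```

```text
t 7.9 slid 49.53 Ftool [-1.79  2.48 -5.6 ] w 25.76 [505.4 100.2  88.3]
```

```bash
python3 -m inch '[[20,[0.03,0,0],[0,0,0]],[20,[0.03,0,0],[0,0,0]],[20,[0.03,0,0],[0,0,0]]]' 25 >/dev/null; python3 st.py
```

```text
t 8.2 slid 51.62 Ftool [-4.15  1.82 -6.5 ] w 25.51 [505.  102.3  88.3]
```

```bash
python3 -m inch '[[20,[0.03,0,0],[0,0,0]],[20,[0.03,0,0],[0,0,0]]]' 25 >/dev/null; python3 st.py
```

```text
t 8.4 slid 53.39 Ftool [-3.68  1.63 -5.88] w 25.75 [504.7 104.   88.3]
```

```bash
python3 -m inch '[[20,[0.03,0,0],[0,0,0]],[20,[0.03,0,0],[0,0,0]]]' 25 >/dev/null; python3 st.py
```

```text
t 8.6 slid 55.19 Ftool [-3.23  1.88 -5.29] w 25.67 [504.3 105.8  88.3]
```

```bash
python3 -m inch '[[20,[0.02,0,0],[0,0,0]],[20,[0.02,0,0],[0,0,0]]]' 25 >/dev/null; python3 st.py
```

```text
t 8.8 slid 56.44 Ftool [-2.35  2.38 -5.83] w 25.72 [504.1 107.   88.3]
```

```bash
python3 -m inch '[[20,[0.02,0,0],[0,0,0]],[20,[0.02,0,0],[0,0,0]]]' 25 >/dev/null; python3 st.py
```

```text
t 9.0 slid 58.85 Ftool [ 0.24  1.76 -5.96] w 25.76 [503.7 109.4  88.3]
```

Force dropped and the tube jumped 2.4 mm, so the pin is probably dropping into the hole. I'll take very small steps.

```bash
python3 -m inch '[[20,[0.01,0,0],[0,0,0]],[20,[0.01,0,0],[0,0,0]]]' 25 >/dev/null; python3 st.py
```

```text
t 9.2 slid 59.33 Ftool [ 0.59  2.56 -6.51] w 25.39 [503.6 109.9  88.3]
```

```bash
python3 -m inch '[[20,[0.01,0,0],[0,0,0]],[20,[0.01,0,0],[0,0,0]]]' 25 >/dev/null; python3 st.py
```

```text
t 9.4 slid 59.87 Ftool [ 0.22  1.61 -6.89] w 25.67 [503.5 110.4  88.3]
```

```bash
python3 -m inch '[[20,[0.01,0,0],[0,0,0]],[20,[0.01,0,0],[0,0,0]]]' 25 >/dev/null; python3 st.py; python3 - <<'E'
from h import *
snap('scene','s4.png',(210,80,340,220),4.2)
E
```

```text
t 9.6 slid 60.71 Ftool [ 0.2   2.43 -6.2 ] w 25.67 [503.3 111.2  88.3]
```

View pics/s4.png

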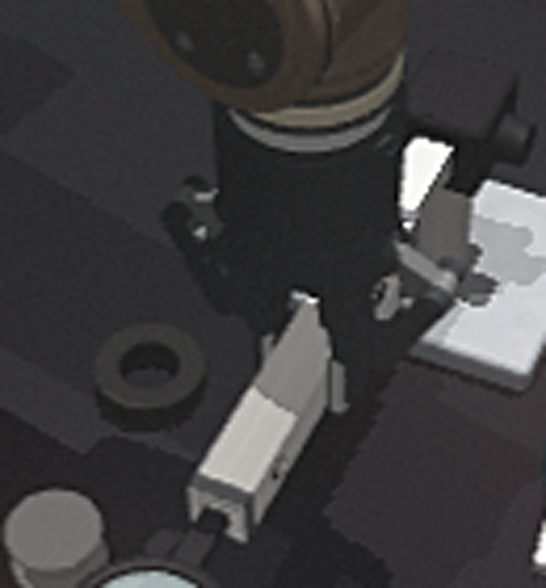

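The tube has moved; at (278,468) there's something in the hole that looks like the pin. I'm enlarging it.

```bash
python3 - <<'E'
from h import *
snap('scene','s5.png',(255,170,299,214),13)
E
python3 st.py
```

```text
t 9.7 slid 60.69 Ftool [ 0.41  2.49 -6.18] w 25.91 [503.4 111.2  88.3]
```

View pics/s5.png

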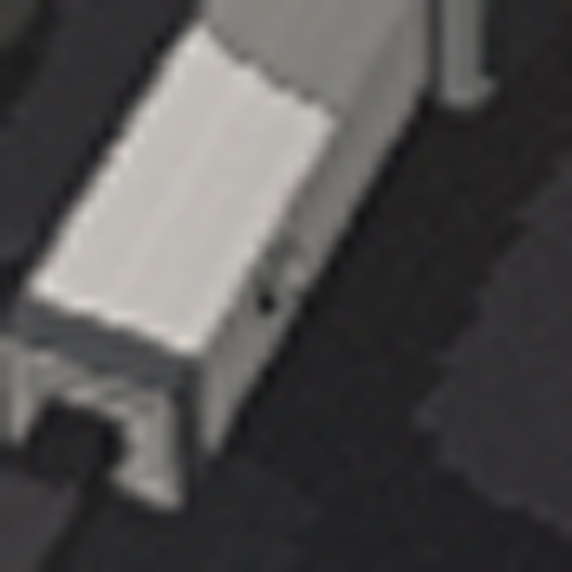

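The pin (grey) is in the hole, with a dark gap still on the lens side at (267,300). The stop hasn't been reached, so I continue in tiny steps.

```bash
python3 -m inch '[[20,[0.01,0,0],[0,0,0]],[20,[0.01,0,0],[0,0,0]]]' 25 >/dev/null; python3 st.py
```

```text
t 9.9 slid 60.88 Ftool [-0.59  2.03 -6.73] w 25.49 [503.3 111.4  88.3]
```

```bash
python3 -m inch '[[20,[0.01,0,0],[0,0,0]],[20,[0.01,0,0],[0,0,0]]]' 25 >/dev/null; python3 st.py
```

```text
t 10.1 slid 61.1 Ftool [-2.6   2.61 -6.95] w 25.56 [503.3 111.6  88.3]
```

```bash
python3 -m inch '[[20,[0.01,0,0],[0,0,0]],[20,[0.01,0,0],[0,0,0]]]' 25 >/dev/null; python3 st.py
```

```text
t 10.3 slid 61.63 Ftool [-2.46  2.59 -5.89] w 25.63 [503.2 112.1  88.3]
```

```bash
python3 -m inch '[[20,[0.01,0,0],[0,0,0]],[20,[0.01,0,0],[0,0,0]]]' 25 >/dev/null; python3 st.py
```

```text
t 10.5 slid 62.2 Ftool [-2.38  1.82 -5.48] w 25.89 [503.1 112.7  88.3]
```

```bash
python3 -m inch '[[20,[0.01,0,0],[0,0,0]],[20,[0.01,0,0],[0,0,0]]]' 25 >/dev/null; python3 st.py
```

```text
t 10.7 slid 62.81 Ftool [-1.8   3.74 -6.23] w 25.84 [503.  113.3  88.3]
```

```bash
python3 -m inch '[[20,[0.01,0,0],[0,0,0]],[20,[0.01,0,0],[0,0,0]]]' 25 >/dev/null; python3 st.py
```

```text
t 10.9 slid 63.25 Ftool [-3.27  1.3  -5.73] w 25.95 [502.9 113.7  88.3]
```

```bash
python3 -m inch '[[20,[0.01,0,0],[0,0,0]],[20,[0.01,0,0],[0,0,0]]]' 25 >/dev/null; python3 st.py; python3 - <<'E'
from h import *
snap('scene','s6.png',(255,170,299,214),13)
E
```

```text
t 11.1 slid 63.4 Ftool [-4.92  1.05 -6.14] w 25.93 [502.9 113.9  88.3]
```

View pics/s6.png

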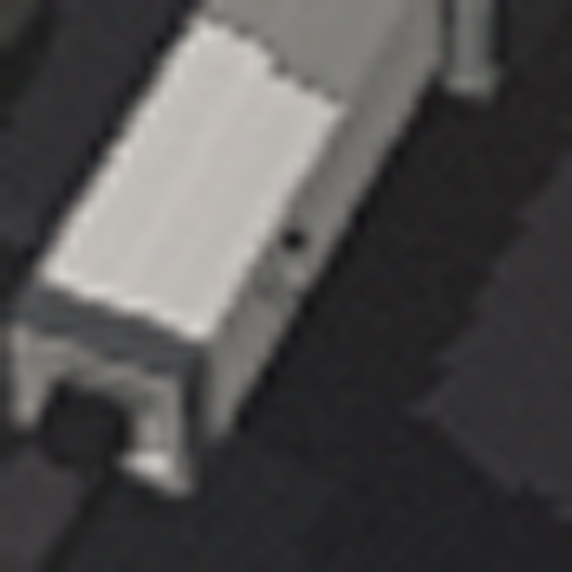

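The gap has switched to the column side at (293,240) and the force is rising (4.9 N), so the hole's trailing edge is at the pin. That's the stop. I'm relaxing and releasing.

```bash
python3 -m inch '[[20,[-0.03,0,0],[0,0,0]],[20,[-0.02,0,0],[0,0,0]]]' 25 >/dev/null; python3 st.py
python3 -m inch '[[35,[0,0,0],[0,0,0]],[45,[0,0,0],[0,0,0]],[55,[0,0,0],[0,0,0]],[60,[0,0,0],[0,0,0]],[60,[0,0,0],[0,0,0]]]' >/dev/null; python3 st.py
python3 -m inch '[[65,[0,0,-0.5],[0,0,0]],[70,[0,0,-0.8],[0,0,0]],[70,[0,0,-0.9],[0,0,0]],[70,[0,0,-0.9],[0,0,0]],[70,[0,0,-0.9],[0,0,0]],[70,[0,0,-0.9],[0,0,0]],[70,[0.9,0,-0.5],[0,0,0]],[70,[0.9,-0.5,0],[0,0,0]],[70,[0.9,-0.9,0],[0,0,0]],[70,[0.9,-0.9,0],[0,0,0]],[70,[0.9,-0.9,0],[0,0,0]],[70,[0,0,0],[0,0,0]]]'; python3 - <<'E'
from h import *
a=arm.camera('scene');b=arm.camera('top')
f=lambda im,x0,y0,x1,y1,k:cv2.resize(im[y0:y1,x0:x1],None,fx=k,fy=k,interpolation=cv2.INTER_CUBIC)
cv2.imwrite('pics/f.png',np.hstack([f(a,250,160,310,220,6.6667)[:400],f(b,270,190,350,270,5)])[:,:,::-1])
E
```

```text
t 11.35 slid 63.16 Ftool [ 1.59  3.02 -5.8 ] w 25.8 [502.9 113.6  88.3]
t 11.85 slid 63.42 Ftool [ 0.02 -0.44  0.4 ] w 59.76 [501.4 113.6  86.5]
t: 13.05
eef_pos: [380.7, 231.5, 248.7]
eef_rot: [-0.001, 0.641, 0.768, -0.0]
force: [-0.6, 0.1, 0.1]
grip_width: 69.9
```

View pics/f.png

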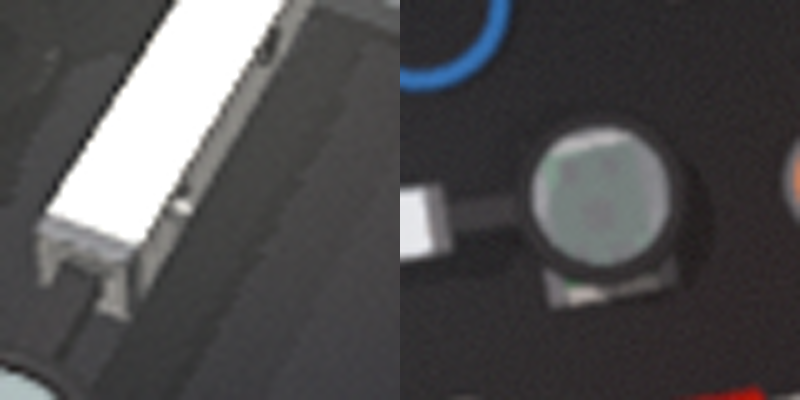

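The left view shows the pin bright and proud in the lens-side hole at (183,205), and the right view shows the lens over the board. Nothing nearby has visibly moved, so I'm doing the final number check and handing in.

```bash
python3 - <<'E'
from h import *
l=px2w('top',270+201/5-.4,190+197/5-.4,110); print(l, np.linalg.norm((l-[530.1,-48.2,110])[:2]))
s=arm.read_state(); print(s['t'],s['force'].round(2),abs(s['joint_velocities']).max())
print(arm.finish_job())
E
```

```text
[528.98958279 -43.14538209 110.        ] 5.175151071210566
13.15 [ 0.13 -0.12  0.5 ] 0.03057840425730832
the job is handed in; nothing more can be done
None
```

I pressed the pin flush with a 25 N grip across the tube and slid the tube about 62 mm towards the column, because the circuit board is on that side. The pin came out through the lens-side hole. I then backed off slightly, let go and moved the arm clear. The job was handed in at 13.2 s, and `finish_job` reports no verdict.

**Last checks**
- **Pin:** in the final picture it stands proud in the lens-side hole. I judged this by eye, since the state has no reading for the pin.
- **Lens:** its centre measured 5 mm from the board's centre, where up to 20 mm is allowed.
- **Force:** along the tube it peaked at 11.5 N in the readings while the hole's edge pushed the pin in. It was 4.9 N when I stopped at the new hole.
- **Robot:** at hand-in it was touching nothing, with force readings near zero.
- **Things lying around:** I saw no movement in the pictures but did not measure their positions.

**Unclear signal:** the click did not show as a single jump in force. The force fell to about zero from 59 to 61 mm, went back to 2–3 N of friction, and only rose at 63.4 mm. I therefore confirmed the stop from the gap around the pin in the picture.

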